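# Restock the feed lane and trip-test its switch

## Robot

A 6-joint arm with a two-finger parallel gripper is mounted at the origin on a cart in front of the work surface, level with it; the furniture and walls round the work are solid. World frame = base frame: x ahead of the robot, y to its left, z up, the work surface at z = 0. Lengths are in mm, angles in rad, forces in N, time in s.
With the tool pointing down it reaches from about 350 to 975 mm from the base axis. Payload 7.1 kg.
Tool frame: the origin (TCP) lies between the finger pads; the fingertips stand 14 mm ahead of it and the grasp point (between the pads) lies 5 mm behind it; z points along the fingers, y is the line along which they close (so a half turn about z gives the same grasp; the last joint's range is limited). The gripper opens to 88 mm and grips with 3 to 60 N. Pads are 20 mm wide; open, the fingers measure 115 mm over their backs; the gripper's body (75 mm by 178 mm) begins 61 mm behind the grasp point.
Start: joints at [-1.202, 0.423, 1.63, -0, 1.089, -0.019], TCP at [236.361, -578.566, 236.675] pointing down, gripper open.
Joint ranges: [-3, 3], [-0.9, 2.11], [0.09, 2.58], [-1.31, 4.45], [0.11, 2.69], [-2.54, 2.54]. Speed limits (rad/s): [2.39, 2.39, 3.01, 3.14, 3.14, 3.14].

## Interface

Orientations are given as a rotation vector (axis times angle).
In Python, from workcell import ctrl gives the robot as it stands. The module is installed in compiled form; this text tells all that it offers.
- The arm moves only by the tool servo_tool, never from a script. Its argument "plan" is a list of rows, each a list of 3 entries, a list of its own where there are three numbers: the closure, from 0 (fully open) to 1 (shut), then the shift along the world's x, y, z in mm, then the turn about the world's z in degrees. In form: [[hand, [x, y, z], yaw], ...]. A call has 1 to 10 rows; each row is the pose to reach, as a shift and turn from the pose commanded when the call began; what a row does not reach only later rows make up. A row lasts 1/12 s, in which the tool goes at most 41.7 mm and 7.16 degrees, less where a joint would pass 70% of its speed; a pose out of reach is approached as far as the arm can. A call with a gripper value outside its range is refused whole. The fingers move at their own pace and stop on an object; the grip force is fixed at half the most. Time passes only in rows, so rows that repeat a pose let the fingers close. It gives the time, the measured TCP pose, the force, the opening and the grip force at its end, in the units of the state.
- ctrl.get_obs(): the state, without advancing time (a new reading comes with each control period).
- ctrl.get_image(name): name is "scene" or "top"; returns the picture (480x640x3 uint8, blue, green, red); there is no depth.
- ctrl.camera_info(name): a dict with "fovy" (degrees; the focal length in pixels is half the picture's height over the tangent of half this angle, whatever the lens; pixels are square), "cx", "cy" (the principal point, pixels), "k1" (the pictures are not rectified: a ray, as slopes to the right and down, at radius r is drawn at 1 + k1 r^2 times it, then the intrinsics apply), "rvec" (rotation vector, rad) and "tvec" (3), from world to camera coordinates, as OpenCV has them. Camera axes: x right, y down, z forward; pixel columns grow to the right and rows downward; lengths in mm; the calibration is good to about 2 mm. A picture is of the moment at which its call begins. camera_info takes no time and is no camera call.
- ctrl.close_job(): hands the job in; it is judged then, once.
The state is a dict: "t": time; "qpos": joint angles; "qvel": joint speeds; "joint_torque": joint torques, N m; "ee_pos": TCP position; "orientation": TCP orientation; "ft_force": force on the tool from outside, world axes, zero at the start; "moment": the same for the moment, N m; "width": finger opening in mm; "grasp_force": force on a finger pad.
Only numpy, scipy, OpenCV 4.12 (cv2) and the standard library are available. Lean on these libraries where they do the work, as an engineer would, in place of code of your own. Each camera call takes 0.05 s, during which the arm holds its last target. There are 200 camera calls.

## Task

Take the roll of tape off the trip unit and lay it on the bench top, clear of the unit and of the feed lane; then press the test button so that the red-knobbed lever drops. While the lever is down, restock the lane first-in-first-out: pull the two plain old boxes forward so that they stand one behind the other, closed up to the yellow front stop, and stand every new box (green band) that is there behind them in the same lane, all upright and between the side rails. Finally lift the lever back up until it latches and stays up by itself; leave the two padlocks alone.

Things in the scene. Friction and masses are not known exactly. Their poses are not given: they have to be found in the camera images.
- feed_lane: Fixed aluminium lane on the bench, open above. Origin: bench level, middle of its inner length; +y runs along it to the front, x across. Inner face of the yellow front stop (34 mm high) at y = +182.5 mm; open rear end at y = -182.5 mm. Floor 4 mm thick. Side rails: inner faces at x = +-33 mm, 4 mm thick, tops 14 mm above the bench. Holds five boxes end to end (330 mm).
- trip_unit: Fixed grey trip unit, 64 mm deep (x), 80 wide (y), 125 high. Origin under its centre at bench level; the lever comes out of its front, which faces -x of its frame. On top two yellow guard rails run along y at x = +-23 mm (8 mm wide, 70 long, tops at z = 140 mm, 38 mm clear between them); the red test button is centred between them. An upright pegboard stands 110 mm or more behind its centre.
- button_top (a point): Centre of the top of the red test button (26 mm across); 135 mm above the bench when up, 5 mm below the rail tops. Spring button, 8 mm travel straight down, 1 N to start, 5 N at the bottom, springs back. Past 3 to 5 mm it frees the lever, which falls by itself.
- trip_lever (a joint): Lever angle, rad: 0 = latched up (rising 20 degrees above level towards the front), grows as it falls, 0.96 = fully dropped; upper stop at -0.15. To latch it, lift it right to the upper stop (2 to 4 N at the knob, most in the last third where the catch snaps past) and let go: it settles near 0 and stays. Let go short of about -0.05 it falls again.
- lever_knob (a point): Centre of the lever's red knob, a drum of 22 mm diameter and 22 mm width, its axis along y of the trip unit (pinch its two flat ends), 78 mm from the hinge, on a 10 mm bar. Height above the bench 122 mm latched, 50 mm dropped.
- lever_hinge (a point): The lever's hinge: a point on the hinge line, which runs along y of the trip unit; 20 mm in front of the unit's centre, 95 mm above the bench. The knob moves about it in the unit's upright x-z plane.
- tape_roll: Black roll of tape lying flat, loose, 57 mm across, 19 mm high, 0.05 kg; origin under its centre. At the start it lies on the guard rails on top of the trip unit and covers the button.
- old_box_1: Old stock: plain white card box without print, loose, 59 mm (x) by 66 mm (y) by 75 mm high, 0.09 kg; origin at the centre of its underside. Starts standing in the lane, away from the stop, its y along the lane. Always present.
- old_box_2: Old stock: plain white card box without print, loose, 59 mm (x) by 66 mm (y) by 75 mm high, 0.09 kg; origin at the centre of its underside. Starts standing in the lane, away from the stop, its y along the lane. Always present.
- new_box_1: New stock: white card box with a green band, loose, 66 mm (x) by 50 mm (y) by 62 mm high, 0.06 kg; origin at the centre of its underside. Starts standing on the bench mat (2 mm thick) in front of the green toolbox (about 190 mm high). In the lane its 66 mm side goes along the lane (grasp across the 50 mm). May be absent.
- new_box_2: New stock: white card box with a green band, loose, 66 mm (x) by 50 mm (y) by 62 mm high, 0.06 kg; origin at the centre of its underside. Starts standing on the bench mat (2 mm thick) in front of the green toolbox (about 190 mm high). In the lane its 66 mm side goes along the lane (grasp across the 50 mm). May be absent.
- new_box_3: New stock: white card box with a green band, loose, 66 mm (x) by 50 mm (y) by 62 mm high, 0.06 kg; origin at the centre of its underside. Starts standing on the bench mat (2 mm thick) in front of the green toolbox (about 190 mm high). In the lane its 66 mm side goes along the lane (grasp across the 50 mm). May be absent.
- padlock_1: Bystander: brass padlock lying flat, 69 x 45 x 19 mm; origin under its centre. Not to be disturbed.
- padlock_2: Bystander: grey padlock lying flat, 77 x 50 x 21 mm; origin under its centre. Not to be disturbed.

How it is judged:
By the outcome, as a careful person would: the job done as asked, in the order asked, and still so for the second after the job is handed in, with the robot touching nothing.
Of new_box_1, new_box_2, new_box_3 only 2 to 3 are there at a start; the rules pass over those that are not, and their reading is None.
At some moment in a run one of old_box_1, old_box_2 may be knocked a few centimetres aside while the robot is not near it.
It also fails if it takes over 210 s, if anything falls off the work surface, if the arm or the gripper's body presses on something with over 40 N, if the wrist force passes 120 N, or if a joint passes its speed limit or range.

## Working session

There is one attempt and no reset: what is moved stays moved. The work goes in short steps, Python scripts to look and compute and a tool call to move; the robot and the scene stay as the last step left them, time stands still between calls to the robot, and variables do not carry over. Pictures are saved under pics/ and viewed, at most 14 in all, crops included, and the job is handed in when it is done.

Besides the shell and the picture viewer there is one more tool, called after "Emit:" as name(argument=value, ...), one argument or row to a line, values as JSON. servo_tool: Moves the arm, as the interface text tells. Its arguments: {"type":"object","properties":{"plan":{"type":"array"}},"required":["plan"]}

```bash
mkdir -p pics; cat > h.py <<'E'
import numpy as np, cv2
from workcell import ctrl
def cam(n):
    c=ctrl.camera_info(n); f=240/np.tan(np.radians(c['fovy'])/2)
    K=np.array([[f,0,c['cx']],[0,f,c['cy']],[0,0,1.]]); D=np.array([c['k1'],0,0,0.])
    return K,D,np.array(c['rvec'],float),np.array(c['tvec'],float)
def at(n,uv,z):
    "pixels -> world xy at height z"
    K,D,r,t=cam(n); R=cv2.Rodrigues(r)[0]
    p=cv2.undistortPoints(np.array(uv,float).reshape(-1,1,2),K,D).reshape(-1,2)
    d=np.c_[p,np.ones(len(p))]@R; o=-R.T@t
    return o+d*((z-o[2])/d[:,2])[:,None]
def proj(n,P):
    K,D,r,t=cam(n); return cv2.projectPoints(np.array(P,float).reshape(-1,1,3),r,t,K,D)[0].reshape(-1,2)
def shot(n,name,crop=None,s=1):
    im=ctrl.get_image(n)
    if crop: x0,y0,x1,y1=crop; im=im[y0:y1,x0:x1]
    cv2.imwrite('pics/'+name,cv2.resize(im,None,fx=s,fy=s,interpolation=cv2.INTER_CUBIC)); 
E
python3 - <<'E'
from h import *
np.set_printoptions(precision=1,suppress=True)
for n in('scene','top'):
    shot(n,n+'0.png',s=1.25); K,D,r,t=cam(n);R=cv2.Rodrigues(r)[0];print(n,K[0,0],D[0],-R.T@t,R[2])
o=ctrl.get_obs();print(o['t'],o['ee_pos'],o['orientation'],o['width'])
E
```

```text
scene 584.0108967279162 -0.029144166226325232 [-386.1  761.2 1181.3] [ 0.6 -0.5 -0.7]
top 452.31021790819295 -0.07022414542029812 [ 369.8   19.2 1199.4] [ 0.1  0.  -1. ]
0.1 [ 236.2 -578.1  236. ] [-3.1 -0.6  0. ] 87.87355137402416
```

View pics/scene0.png

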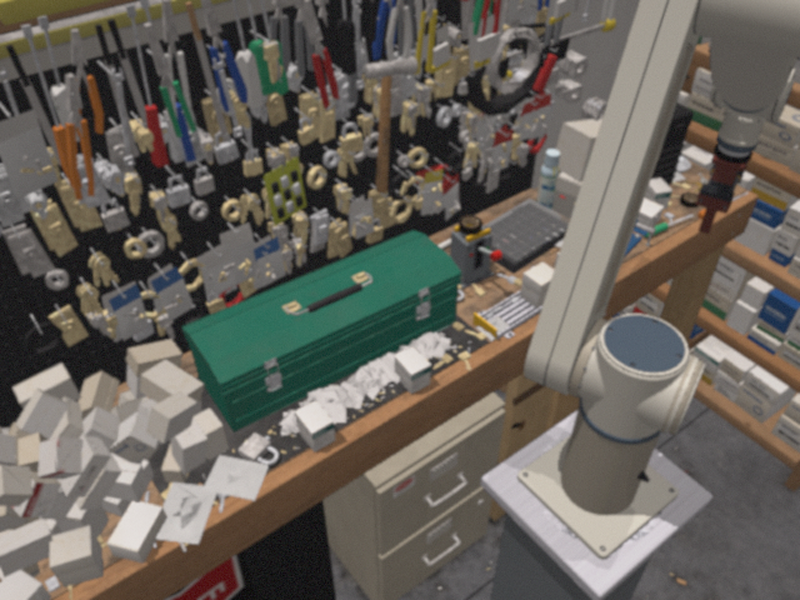

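View pics/top0.png

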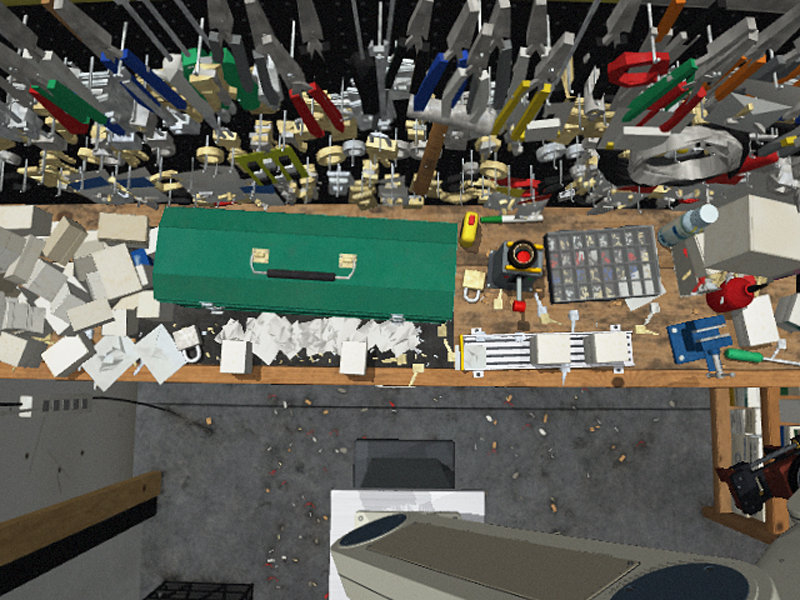

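The top view shows the yellow stop at the left (+y) end of the lane, two plain boxes at about (550,348) and (605,348), two candidate new boxes at (236,357) and (352,357), and the tape at (521,254). I'll enlarge to measure.

```bash
python3 - <<'E'
from h import *
im=ctrl.get_image('top')
for n,(x0,y0,x1,y1) in dict(a=(355,170,515,310),b=(110,235,350,315)).items():
    s=5 if n=='a' else 3.3
    c=cv2.resize(im[y0:y1,x0:x1],None,fx=s,fy=s,interpolation=cv2.INTER_CUBIC)
    cv2.imwrite(f'pics/crop_{n}.png',c[:600])
im=ctrl.get_image('scene')
cv2.imwrite('pics/crop_s.png',cv2.resize(im[260:370,200:400],None,fx=4,fy=4,interpolation=cv2.INTER_CUBIC))
E
```

```text
(no output)
```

View pics/crop_a.png

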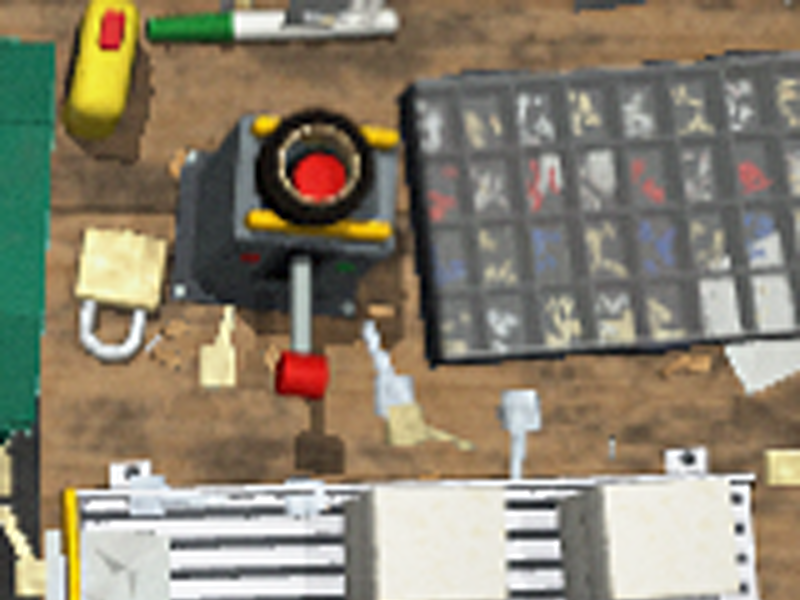

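View pics/crop_b.png

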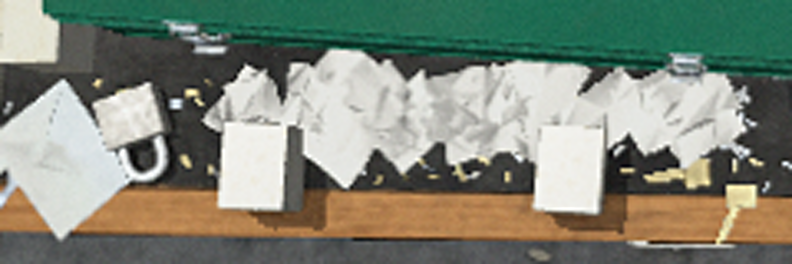

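View pics/crop_s.png

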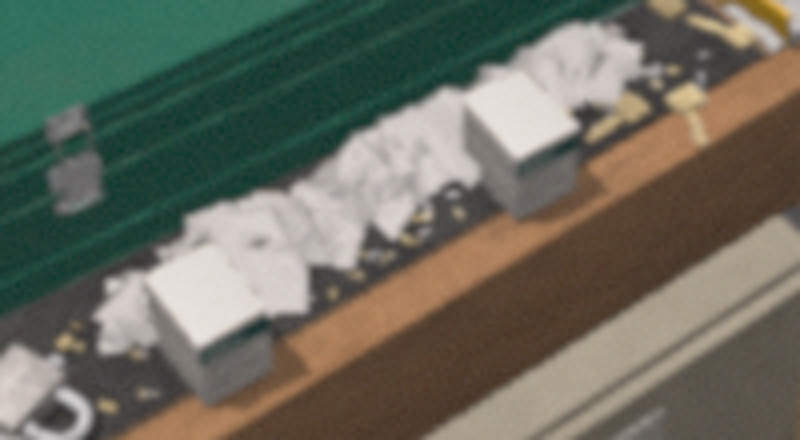

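The crops show two new boxes with green bands (tops at (260,165) and (570,168) in crop b), the unit with tape over the button, and the knob at (302,375) in crop a. Next I'll locate the rails and the lane ends.

```bash
python3 - <<'E'
from h import *
np.set_printoptions(precision=1,suppress=True)
im=ctrl.get_image('top')
cv2.imwrite('pics/crop_l.png',cv2.resize(im[258:308,360:516],None,fx=5,fy=5,interpolation=cv2.INTER_CUBIC))
A=lambda *uv:[((u+.5)/5-.5+355,(v+.5)/5-.5+170) for u,v in uv]
B=lambda *uv:[((u+.5)/3.3-.5+110,(v+.5)/3.3-.5+235) for u,v in uv]
print('tape',at('top',A((316,167)),159))
print('tape extents',at('top',A((257,167),(376,167),(316,108),(316,226)),159))
print('rails',at('top',A((247,222),(391,230),(251,125),(398,138)),140))
print('knob',at('top',A((302,375)),122), 'button',at('top',A((319,178)),135))
print('nb1',at('top',B((224,121),(287,125),(282,211),(219,207)),64))
print('nb2',at('top',B((539,122),(607,127),(600,213),(534,208)),64))
print('locks',at('top',A((80,230),(165,300),(110,355)),19),at('top',B((95,90),(165,180)),20))
o=ctrl.get_obs();R=cv2.Rodrigues(np.array(o['orientation']))[0];print(R)
E
```

```text
tape [[ 614.8 -212.   159. ]]
tape extents [[ 614.4 -183.9  159. ]
 [ 615.1 -240.5  159. ]
 [ 643.4 -212.6  159. ]
 [ 586.4 -211.3  159. ]]
rails [[ 591.9 -182.4  140. ]
 [ 588.8 -251.7  140. ]
 [ 639.6 -185.1  140. ]
 [ 634.1 -256.4  140. ]]
knob [[ 520.7 -211.2  122. ]] button [[ 615.  -218.6  135. ]]
nb1 [[454.6 377.9  64. ]
 [452.2 328.9  64. ]
 [386.6 329.9  64. ]
 [389.  378.6  64. ]]
nb2 [[456.7 135.5  64. ]
 [453.4  83.6  64. ]
 [388.2  87.8  64. ]
 [391.4 137.8  64. ]]
locks [[ 611.9 -116.1   19. ]
 [ 574.6 -161.    19. ]
 [ 544.8 -131.5   19. ]] [[481.5 498.3  20. ]
 [410.4 437.1  20. ]]
[[ 0.9  0.4 -0. ]
 [ 0.4 -0.9  0. ]
 [-0.  -0.  -1. ]]
```

View pics/crop_l.png

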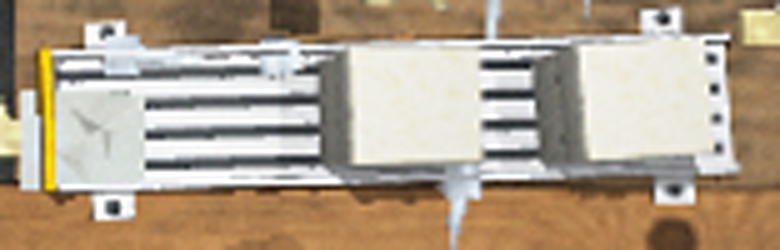

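Crop l shows the yellow stop at u≈48, old box A's top at (348..482, 45..165), old box B's top at (580..712, 40..160), and the lane's rear end at u≈730.

```bash
python3 - <<'E'
from h import *
np.set_printoptions(precision=1,suppress=True)
L=lambda *uv:[((u+.5)/5-.5+360,(v+.5)/5-.5+258) for u,v in uv]
print('stop',at('top',L((52,48),(56,190)),34))
print('rails z14',at('top',L((60,50),(728,37),(55,188),(735,173)),14))
for b in (((348,47),(480,45),(482,163),(350,165)),((580,45),(707,40),(712,155),(585,160))):
    p=at('top',L(*b),79);print(p[:,:2],p.mean(0))
o=ctrl.get_obs();R=cv2.Rodrigues(np.array(o['orientation']))[0];print(np.degrees(np.arctan2(R[1,1],R[0,1])),o['ft_force'])
E
```

```text
stop [[ 472.9 -112.    34. ]
 [ 399.8 -113.8   34. ]]
rails z14 [[ 473.6 -118.5   14. ]
 [ 483.4 -475.7   14. ]
 [ 401.3 -115.6   14. ]
 [ 411.3 -476.5   14. ]]
[[ 470.7 -255.1]
 [ 472.2 -321.7]
 [ 413.4 -321.1]
 [ 412.  -254.9]] [ 442.1 -288.2   79. ]
[[ 472.6 -372.5]
 [ 475.6 -437.7]
 [ 417.9 -437.9]
 [ 415.1 -373.1]] [ 445.3 -405.3   79. ]
-67.780001921633 [-0.8 -0.2  0.5]
```

Emit:
servo_tool(
  plan=[
    [0,[29,28,8],-5],
    [0,[58,56,16],-10],
    [0,[87,84,24],-15],
    [0,[116,112,24],-20],
    [0,[145,140,24],-26],
    [0,[174,168,24],-26],
    [0,[203,196,24],-26],
    [0,[232,224,24],-26],
    [0,[261,252,24],-26],
    [0,[290,280,24],-26],
  ],
)

```text
t: 1.08
ee_pos: [527.5, -296.9, 260.7]
orientation: [3.14, -0.104, 0.0]
ft_force: [-0.3, -1.0, -0.0]
width: 87.7
grasp_force: 0.0
```

```bash
python3 - <<'E'
from h import *
a=ctrl.get_image('top')[200:300,480:600]; b=ctrl.get_image('scene')[130:240,440:640]
cv2.imwrite('pics/right.png',np.vstack([cv2.resize(a,(360,300),interpolation=2),cv2.resize(b,(360,198),interpolation=2)]))
E
```

```text
(no output)
```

View pics/right.png

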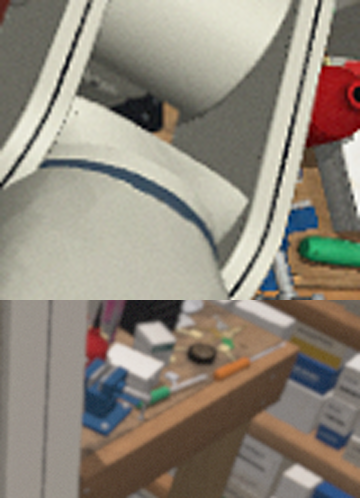

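Emit:
servo_tool(
  plan=[
    [0,[29,28,0],0],
    [0,[58,56,0],0],
    [0,[88,86,-10],0],
    [0,[88,86,-45],0],
    [0,[88,86,-75],0],
    [0,[88,86,-85],0],
    [0,[88,86,-85],0],
  ],
)

```text
t: 1.77
ee_pos: [612.0, -212.3, 172.5]
orientation: [-3.138, 0.104, 0.01]
ft_force: [0.3, -0.4, -0.7]
width: 87.8
grasp_force: 0.0
```

```bash
python3 - <<'E'
from h import *
a=cv2.imread('pics/top0.png')[260:400,540:740]
cv2.imwrite('pics/right2.png',cv2.resize(a,None,fx=4,fy=4,interpolation=2))
E
```

```text
(no output)
```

View pics/right2.png

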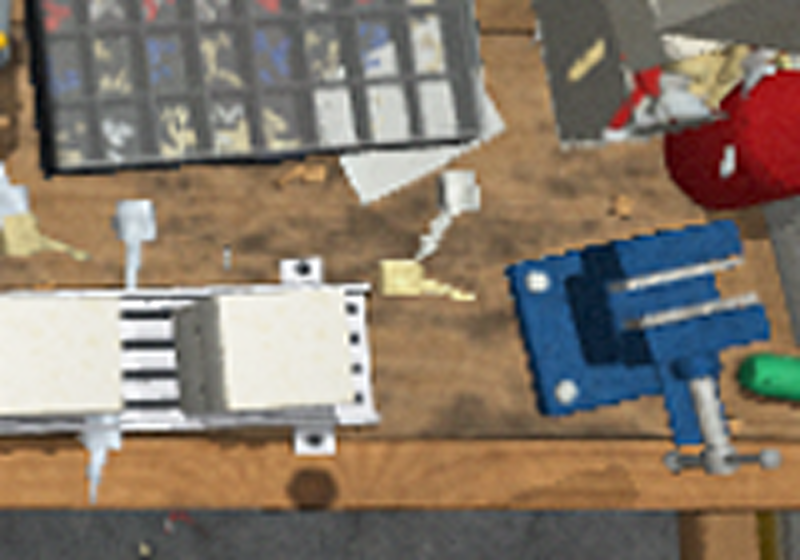

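Emit:
servo_tool(
  plan=[
    [0,[1,0,-10],0],
    [0,[1,0,-20],0],
    [0,[1,0,-20],0],
    [1,[1,0,-20],0],
    [1,[1,0,-20],0],
    [1,[1,0,-20],0],
    [1,[1,0,-20],0],
    [1,[1,0,-20],0],
    [1,[1,0,-20],0],
    [1,[1,0,-20],0],
  ],
)

```text
t: 2.6
ee_pos: [615.6, -212.6, 156.1]
orientation: [3.14, -0.103, 0.001]
ft_force: [-1.2, -0.2, 2.3]
width: 53.2
grasp_force: 30.0
```

```bash
python3 - <<'E'
from h import *
print(at('top',[(522.9,283.5)],0))
E
```

```text
[[ 435.21809094 -528.25826589    0.        ]]
```

Emit:
servo_tool(
  plan=[
    [1,[0,0,25],0],
    [1,[0,0,60],0],
    [1,[-18,-30,60],7],
    [1,[-36,-60,60],14],
    [1,[-54,-92,60],21],
    [1,[-72,-124,60],28],
    [1,[-90,-156,60],35],
    [1,[-108,-188,60],42],
    [1,[-126,-218,60],49],
    [1,[-144,-250,60],56],
  ],
)

```text
t: 3.43
ee_pos: [470.2, -463.7, 215.6]
orientation: [-2.816, -1.391, 0.0]
ft_force: [0.7, -0.2, -1.2]
width: 53.7
grasp_force: 30.0
```

Emit:
servo_tool(
  plan=[
    [1,[-18,-30,0],7],
    [1,[-36,-62,0],14],
    [1,[-36,-62,-20],21],
    [1,[-36,-62,-50],28],
    [1,[-36,-62,-80],34],
    [1,[-36,-62,-110],34],
    [1,[-36,-62,-140],34],
    [1,[-36,-62,-160],34],
    [1,[-36,-62,-180],34],
    [1,[-36,-62,-190],34],
  ],
)

```text
t: 4.27
ee_pos: [434.3, -523.2, 22.7]
orientation: [-2.291, -2.144, -0.0]
ft_force: [0.0, 0.1, -0.4]
width: 53.6
grasp_force: 30.0
```

Emit:
servo_tool(
  plan=[
    [1,[0,0,-4],0],
    [1,[0,0,-8],0],
    [1,[0,0,-8],0],
    [0,[0,0,-8],0],
    [0,[0,0,-8],0],
    [0,[0,0,-8],0],
    [0,[0,0,-8],0],
    [0,[0,0,30],0],
    [0,[0,0,70],0],
    [0,[0,0,110],0],
  ],
)

```text
t: 5.1
ee_pos: [434.9, -524.0, 136.5]
orientation: [-2.292, -2.146, -0.0]
ft_force: [0.2, -0.5, -0.5]
width: 87.6
grasp_force: 0.0
```

Emit:
servo_tool(
  plan=[
    [1,[0,0,40],-7],
    [1,[10,18,75],-14],
    [1,[28,48,80],-21],
    [1,[46,78,80],-28],
    [1,[64,109,80],-35],
    [1,[82,140,80],-42],
    [1,[100,171,80],-49],
    [1,[118,202,80],-56],
    [1,[136,233,80],-63],
    [1,[154,264,80],-70],
  ],
)

```text
t: 5.93
ee_pos: [590.0, -259.0, 216.3]
orientation: [3.111, 0.434, 0.001]
ft_force: [0.8, -0.4, -0.2]
width: 24.8
grasp_force: 0.0
```

Emit:
servo_tool(
  plan=[
    [1,[12,21,0],-7],
    [1,[25,42,0],-14],
    [1,[25,42,-20],-20],
    [1,[25,42,-45],-20],
    [1,[25,42,-55],-20],
    [1,[25,42,-55],-20],
  ],
)

```text
t: 6.43
ee_pos: [612.6, -217.8, 158.2]
orientation: [-3.138, 0.102, 0.007]
ft_force: [-0.1, -0.2, 0.3]
width: 0.2
grasp_force: 0.0
```

```bash
python3 - <<'E'
from h import *
o=ctrl.get_obs();print(o['ee_pos'],o['width'],o['qpos'],o['ft_force'])
a=ctrl.get_image('top')[170:310,350:550]
cv2.imwrite('pics/press.png',cv2.resize(a,None,fx=4,fy=4,interpolation=2))
E
```

```text
[ 612.60539432 -217.81978465  158.18482758] 0.17011037894404993 [-3.59909826e-01  5.52083104e-01  1.61943874e+00 -4.23699347e-05
  9.74995785e-01  1.27607805e+00] [-0.12303907 -0.23925557  0.27903844]
```

View pics/press.png

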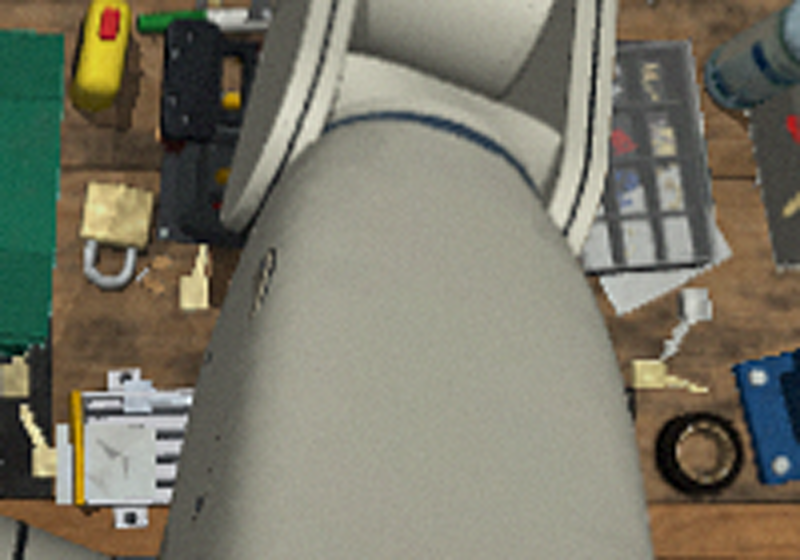

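The tape lies flat on the bare bench at (700,452), clear of both lane and vise. I'll press next.

Emit:
servo_tool(
  plan=[
    [1,[0,0,-8],0],
    [1,[0,0,-14],0],
    [1,[0,0,-18],0],
    [1,[0,0,-18],0],
    [1,[0,0,-18],0],
  ],
)

```text
t: 6.9
ee_pos: [615.0, -219.2, 143.5]
orientation: [3.139, -0.104, 0.003]
ft_force: [0.6, -1.6, 3.2]
width: 0.5
grasp_force: 1.8
```

Emit:
servo_tool(
  plan=[
    [1,[0,0,-2],0],
    [1,[0,0,-2],0],
    [1,[0,0,-2],0],
    [1,[0,0,10],0],
    [1,[0,0,50],0],
    [1,[-20,-35,80],7],
    [1,[-40,-70,80],14],
    [1,[-60,-100,80],21],
    [1,[-80,-130,80],28],
    [1,[-100,-160,80],35],
  ],
)

```text
t: 7.73
ee_pos: [512.6, -379.2, 223.2]
orientation: [-3.022, -0.855, 0.001]
ft_force: [0.7, -0.6, -0.7]
width: 0.6
grasp_force: 0.0
```

Emit:
servo_tool(
  plan=[
    [0,[-18,-30,0],7],
    [0,[-36,-60,0],14],
    [0,[-54,-90,0],21],
    [0,[-72,-120,0],28],
    [0,[-90,-150,0],35],
    [0,[-108,-180,0],42],
    [0,[-118,-210,0],49],
    [0,[-128,-230,0],57],
    [0,[-128,-240,0],57],
  ],
)

```text
t: 8.48
ee_pos: [383.9, -620.3, 222.6]
orientation: [-2.252, -2.188, -0.0]
ft_force: [1.0, 0.3, 0.5]
width: 57.0
grasp_force: 0.0
```

```bash
python3 - <<'E'
from h import *
o=ctrl.get_obs();print(o['ee_pos'],o['orientation'],o['width'])
a=ctrl.get_image('top')[170:310,350:550]; b=ctrl.get_image('scene')[170:280,360:460]
cv2.imwrite('pics/lane1.png',cv2.resize(a,None,fx=4,fy=4,interpolation=2))
cv2.imwrite('pics/sc1.png',cv2.resize(b,None,fx=5,fy=5,interpolation=2))
E
```

```text
[ 383.88110609 -620.31415661  222.58655226] [-2.25225676e+00 -2.18792680e+00 -7.88724816e-05] 56.98039833362243
```

View pics/lane1.png

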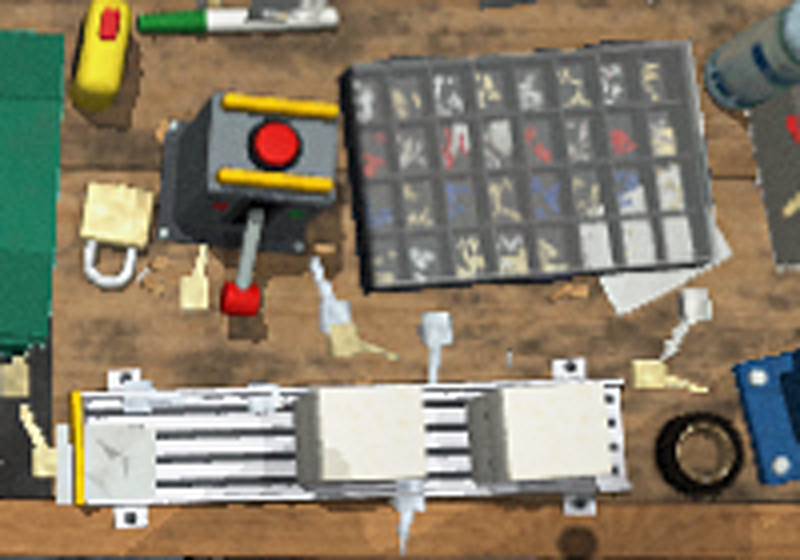

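The lever is down (knob at (240,298)), the button is exposed at (275,144), and both old boxes are unchanged. I'll push both boxes forward from behind the rear one.

Emit:
servo_tool(
  plan=[
    [0.66,[15,39,0],3],
    [0.66,[30,78,0],3],
    [0.66,[45,117,0],3],
    [0.66,[60,154,0],3],
    [0.66,[60,154,-40],3],
    [0.66,[60,154,-80],3],
    [0.66,[60,154,-120],3],
    [0.66,[60,154,-160],3],
    [0.66,[60,154,-190],3],
    [0.66,[60,154,-190],3],
  ],
)

```text
t: 9.42
ee_pos: [443.9, -458.9, 26.6]
orientation: [-2.191, -2.235, -0.001]
ft_force: [-0.9, 1.2, 0.0]
width: 30.1
grasp_force: 0.0
```

Emit:
servo_tool(
  plan=[
    [0.66,[0,0,2],0],
    [0.66,[0,0,2],0],
  ],
)

```text
t: 9.58
ee_pos: [447.7, -464.6, 36.8]
orientation: [2.197, 2.243, 0.0]
ft_force: [0.1, -0.1, 0.6]
width: 29.9
grasp_force: 0.0
```

Emit:
servo_tool(
  plan=[
    [0.66,[0,8,-2],0],
    [0.66,[0,16,-2],0],
    [0.66,[-1,26,-2],0],
    [0.66,[-1,36,-2],0],
    [0.66,[-1,46,-2],0],
    [0.66,[-1,56,-2],0],
    [0.66,[-2,66,-2],0],
    [0.66,[-2,76,-2],0],
    [0.66,[-2,86,-2],0],
    [0.66,[-3,96,-2],0],
  ],
)

```text
t: 10.42
ee_pos: [443.6, -367.8, 32.8]
orientation: [2.197, 2.244, 0.0]
ft_force: [-0.1, -2.3, 2.0]
width: 30.0
grasp_force: 1.1
```

Emit:
servo_tool(
  plan=[
    [0.66,[0,10,0],0],
    [0.66,[0,20,0],0],
    [0.66,[0,30,0],0],
    [0.66,[-1,40,0],0],
    [0.66,[-1,50,0],0],
    [0.66,[-1,60,0],0],
    [0.66,[-2,70,0],0],
    [0.66,[-2,80,0],0],
    [0.66,[-2,90,0],0],
    [0.66,[-3,96,0],0],
  ],
)

```text
t: 11.25
ee_pos: [440.2, -271.1, 32.6]
orientation: [-2.197, -2.245, 0.0]
ft_force: [0.2, -0.3, 0.8]
width: 30.0
grasp_force: 0.5
```

Emit:
servo_tool(
  plan=[
    [0.66,[0,4,0],0],
    [0.66,[0,8,0],0],
    [0.66,[0,11,0],0],
    [0.66,[0,14,0],0],
    [0.66,[0,14,0],0],
  ],
)

```text
t: 11.67
ee_pos: [440.2, -258.1, 32.6]
orientation: [-2.197, -2.245, 0.0]
ft_force: [-0.3, -0.4, -0.2]
width: 30.0
grasp_force: 0.0
```

Emit:
servo_tool(
  plan=[
    [0.66,[0,2,0],0],
    [0.66,[0,4,0],0],
    [0.66,[0,6,0],0],
    [0.66,[0,6,0],0],
  ],
)

```text
t: 12.0
ee_pos: [442.5, -255.7, 33.8]
orientation: [2.19, 2.242, -0.001]
ft_force: [-0.6, -15.0, 1.3]
width: 29.8
grasp_force: 7.5
```

Emit:
servo_tool(
  plan=[
    [0.66,[0,-12,0],0],
    [0.66,[0,-12,0],0],
    [0.66,[0,-12,40],0],
    [0.66,[0,-12,80],0],
    [0.66,[0,-12,120],7],
    [0.3,[0,-12,155],14],
    [0.3,[0,10,175],21],
    [0.3,[0,50,175],28],
    [0.3,[0,90,175],35],
    [0.3,[-2,130,175],42],
  ],
)

```text
t: 12.83
ee_pos: [438.0, -121.2, 208.1]
orientation: [1.241, 2.885, 0.001]
ft_force: [-0.1, -0.2, 1.0]
width: 59.2
grasp_force: 0.0
```

Emit:
servo_tool(
  plan=[
    [0.1,[-2,40,0],7],
    [0.1,[-4,80,0],14],
    [0.1,[-6,120,0],21],
    [0.1,[-8,160,0],28],
    [0.1,[-10,200,0],35],
    [0.1,[-14,225,0],42],
    [0.1,[-16,234,0],44],
    [0.1,[-16,234,0],44],
  ],
)

```text
t: 13.5
ee_pos: [421.5, 112.9, 207.4]
orientation: [-0.072, -3.14, -0.0]
ft_force: [-0.6, -0.2, 0.0]
width: 79.2
grasp_force: 0.0
```

```bash
python3 - <<'E'
from h import *
o=ctrl.get_obs();print(o['ee_pos'],o['orientation'],o['width'])
a=ctrl.get_image('top')[190:310,350:520]; b=ctrl.get_image('scene')[180:290,340:520]
cv2.imwrite('pics/l2.png',np.vstack([cv2.resize(a,(510,360),interpolation=2),cv2.resize(b,(510,240),interpolation=2)]))
E
```

```text
[421.50727023 112.94217842 207.43877147] [-7.17022760e-02 -3.13982819e+00 -1.15010288e-04] 79.15954069468523
```

View pics/l2.png

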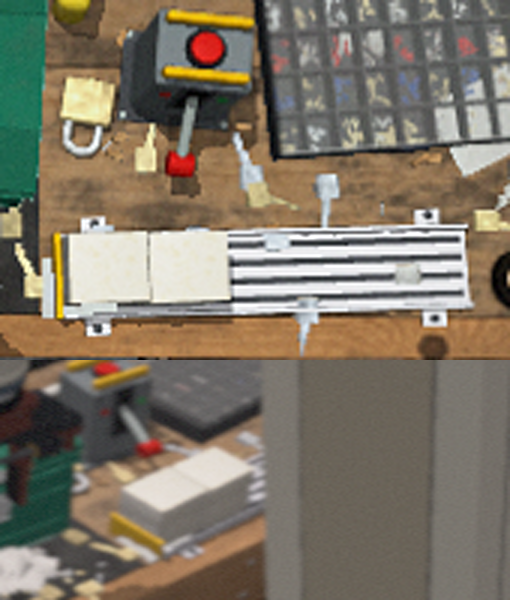

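Both old boxes are closed up together against the yellow stop. I'll grasp the nearer new box now.

Emit:
servo_tool(
  plan=[
    [0.1,[0,0,-40],0],
    [0.1,[0,0,-80],0],
    [0.1,[0,0,-120],0],
    [0.1,[0,0,-145],0],
    [0.1,[0,0,-162],0],
    [0.1,[0,0,-172],0],
    [0.1,[0,0,-172],0],
  ],
)

```text
t: 14.18
ee_pos: [421.4, 109.9, 34.0]
orientation: [-0.082, -3.137, 0.002]
ft_force: [0.2, 0.1, 0.7]
width: 79.2
grasp_force: 0.0
```

Emit:
servo_tool(
  plan=[
    [1,[0,0,0],0],
    [1,[0,0,0],0],
    [1,[0,0,0],0],
    [1,[0,0,0],0],
    [1,[0,0,0],0],
    [1,[0,0,0],0],
    [1,[0,0,20],0],
    [1,[0,0,50],0],
    [1,[0,0,80],0],
  ],
)

```text
t: 14.93
ee_pos: [421.4, 111.3, 116.3]
orientation: [-0.076, -3.138, 0.001]
ft_force: [0.5, 0.3, 0.2]
width: 49.5
grasp_force: 30.0
```

Emit:
servo_tool(
  plan=[
    [1,[0,0,40],0],
    [1,[0,0,80],0],
    [1,[2,-20,95],-7],
    [1,[4,-55,95],-14],
    [1,[6,-95,95],-21],
    [1,[8,-135,95],-28],
    [1,[10,-175,95],-35],
    [1,[12,-215,95],-42],
    [1,[14,-255,95],-49],
    [1,[16,-295,95],-56],
  ],
)

```text
t: 15.77
ee_pos: [437.9, -185.4, 211.1]
orientation: [1.55, 2.732, 0.0]
ft_force: [0.8, 0.1, -0.5]
width: 49.9
grasp_force: 30.0
```

Emit:
servo_tool(
  plan=[
    [1,[1,-40,0],-7],
    [1,[2,-80,0],-14],
    [1,[3,-100,0],-21],
    [1,[3,-100,0],-28],
    [1,[3,-100,-20],-30],
    [1,[3,-100,-60],-30],
    [1,[3,-100,-100],-30],
    [1,[3,-100,-130],-30],
    [1,[3,-100,-145],-30],
    [1,[3,-100,-145],-30],
  ],
)

```text
t: 16.6
ee_pos: [439.1, -282.0, 62.5]
orientation: [-2.193, -2.241, 0.002]
ft_force: [-0.7, 0.7, -1.0]
width: 50.0
grasp_force: 30.0
```

Emit:
servo_tool(
  plan=[
    [1,[0,0,-10],0],
    [1,[0,0,-20],0],
    [1,[0,0,-26],0],
    [1,[0,0,-28],0],
    [1,[0,0,-28],0],
    [0.35,[0,0,-28],0],
    [0.35,[0,0,-28],0],
    [0.35,[0,0,-28],0],
    [0.35,[0,0,-20],0],
    [0.35,[0,0,10],0],
  ],
)

```text
t: 17.43
ee_pos: [439.2, -282.1, 73.4]
orientation: [-2.193, -2.24, 0.002]
ft_force: [-0.7, 0.6, -0.1]
width: 57.0
grasp_force: 0.0
```

Emit:
servo_tool(
  plan=[
    [0.35,[0,0,40],0],
    [0.3,[0,0,80],0],
    [0.2,[0,5,120],7],
    [0.1,[-1,35,132],14],
    [0.1,[-2,75,132],21],
    [0.1,[-3,115,132],28],
    [0.1,[-4,155,132],35],
    [0.1,[-5,195,132],42],
    [0.1,[-6,235,132],49],
    [0.1,[-8,275,132],56],
  ],
)

```text
t: 18.27
ee_pos: [433.0, -6.8, 208.5]
orientation: [0.878, 3.015, 0.001]
ft_force: [0.9, -0.2, -0.4]
width: 79.0
grasp_force: 0.0
```

Emit:
servo_tool(
  plan=[
    [0.1,[-1,40,0],7],
    [0.1,[-2,80,0],14],
    [0.1,[-3,120,0],21],
    [0.1,[-5,160,0],28],
    [0.1,[-7,200,0],31],
    [0.1,[-9,240,0],31],
    [0.1,[-11,280,0],31],
    [0.1,[-13,320,0],31],
    [0.1,[-13,350,0],31],
    [0.1,[-13,362,0],31],
  ],
)

```text
t: 19.1
ee_pos: [420.2, 357.2, 208.5]
orientation: [0.044, 3.14, 0.003]
ft_force: [-0.5, -0.6, -0.4]
width: 79.1
grasp_force: 0.0
```

Emit:
servo_tool(
  plan=[
    [0.1,[0,0,-40],0],
    [0.1,[0,0,-80],0],
    [0.1,[0,0,-120],0],
    [0.1,[0,0,-145],0],
    [0.1,[0,0,-162],0],
    [0.1,[0,0,-172],0],
    [0.1,[0,0,-172],0],
  ],
)

```text
t: 19.68
ee_pos: [419.5, 352.0, 34.1]
orientation: [-0.05, -3.138, 0.004]
ft_force: [-0.5, -0.4, 0.3]
width: 79.0
grasp_force: 0.0
```

Emit:
servo_tool(
  plan=[
    [1,[0,0,0],0],
    [1,[0,0,0],0],
    [1,[0,0,0],0],
    [1,[0,0,0],0],
    [1,[0,0,0],0],
    [1,[0,0,0],0],
    [1,[0,0,20],0],
    [1,[0,0,50],0],
    [1,[0,0,85],0],
    [1,[0,0,125],0],
  ],
)

```text
t: 20.52
ee_pos: [419.3, 352.6, 161.0]
orientation: [-0.049, -3.139, 0.003]
ft_force: [0.6, 1.0, -0.3]
width: 49.8
grasp_force: 30.0
```

```bash
python3 - <<'E'
from h import *
a=ctrl.get_image('top')[170:310,80:530]; b=ctrl.get_image('scene')[180:380,180:520]
cv2.imwrite('pics/l3.png',np.vstack([cv2.resize(a,(800,249),interpolation=2),cv2.resize(b,(800,471),interpolation=2)[120:]])[:600])
E
```

```text
(no output)
```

View pics/l3.png

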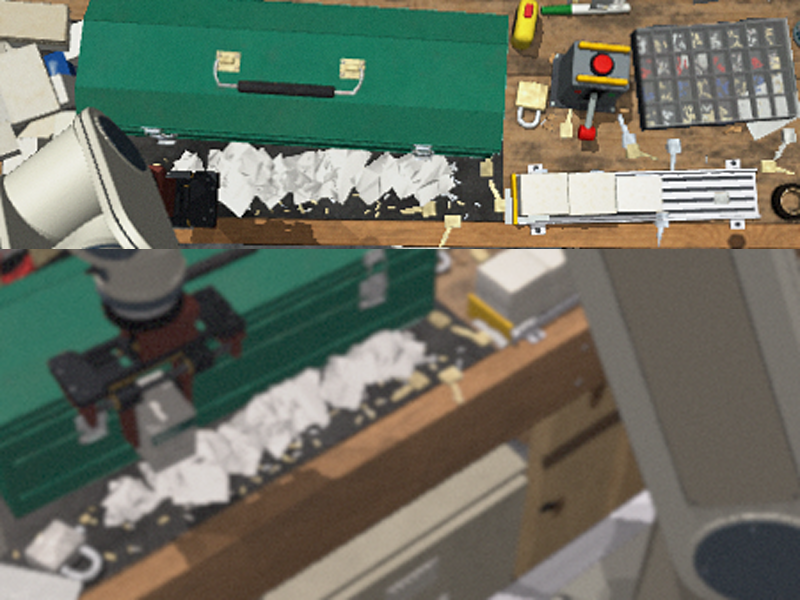

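Three boxes stand in line in the lane and the second new box is in the hand; I'll carry it over.

Emit:
servo_tool(
  plan=[
    [1,[0,-5,40],0],
    [1,[1,-40,50],0],
    [1,[2,-80,50],0],
    [1,[3,-120,50],0],
    [1,[4,-160,50],-7],
    [1,[5,-200,50],-14],
    [1,[6,-240,50],-21],
    [1,[7,-280,50],-28],
    [1,[8,-320,50],-35],
    [1,[9,-360,50],-42],
  ],
)

```text
t: 21.45
ee_pos: [428.5, -8.4, 210.3]
orientation: [-1.18, -2.911, 0.0]
ft_force: [1.4, 1.0, 0.4]
width: 49.9
grasp_force: 30.0
```

Emit:
servo_tool(
  plan=[
    [1,[2,-40,0],-7],
    [1,[4,-80,0],-14],
    [1,[6,-120,0],-21],
    [1,[8,-160,0],-28],
    [1,[10,-200,0],-35],
    [1,[12,-240,0],-42],
    [1,[13,-280,0],-45],
    [1,[14,-320,0],-45],
    [1,[14,-347,0],-45],
    [1,[14,-347,0],-45],
  ],
)

```text
t: 22.28
ee_pos: [443.3, -358.3, 210.1]
orientation: [2.2, 2.24, -0.001]
ft_force: [0.4, -0.5, -0.6]
width: 50.1
grasp_force: 30.0
```

Emit:
servo_tool(
  plan=[
    [1,[0,0,-40],0],
    [1,[0,0,-80],0],
    [1,[0,0,-115],0],
    [1,[0,0,-140],0],
    [1,[0,0,-145],0],
    [1,[0,0,-145],0],
  ],
)

```text
t: 22.78
ee_pos: [442.1, -351.9, 63.7]
orientation: [-2.194, -2.242, 0.001]
ft_force: [-0.2, 0.2, 0.0]
width: 49.7
grasp_force: 30.0
```

Emit:
servo_tool(
  plan=[
    [1,[0,-3,-5],0],
    [1,[0,-3,-15],0],
    [1,[0,-3,-23],0],
    [1,[0,-3,-28],0],
    [1,[0,-3,-28],0],
    [0.35,[0,-3,-28],0],
    [0.35,[0,-3,-28],0],
    [0.35,[0,-3,-28],0],
    [0.35,[0,-3,-20],0],
    [0.35,[0,-3,10],0],
  ],
)

```text
t: 23.62
ee_pos: [441.1, -354.7, 73.0]
orientation: [-2.193, -2.24, 0.001]
ft_force: [-0.2, -0.5, 0.3]
width: 56.8
grasp_force: 0.0
```

Emit:
servo_tool(
  plan=[
    [0.35,[0,0,30],0],
    [0.35,[0,0,45],0],
    [0.66,[1,-30,45],0],
    [0.66,[1,-64,45],0],
    [0.66,[1,-64,45],0],
    [0.66,[1,-64,10],0],
    [0.66,[1,-64,-20],0],
    [0.66,[1,-64,-40],0],
    [0.66,[1,-64,-43],0],
    [0.66,[1,-64,-43],0],
  ],
)

```text
t: 24.45
ee_pos: [443.6, -419.5, 31.7]
orientation: [-2.196, -2.243, -0.0]
ft_force: [0.1, 0.8, 0.6]
width: 30.1
grasp_force: 0.0
```

Emit:
servo_tool(
  plan=[
    [0.66,[0,5,0],0],
    [0.66,[0,10,0],0],
    [0.66,[0,15,0],0],
    [0.66,[0,20,0],0],
    [0.66,[0,24,0],0],
    [0.66,[0,27,0],0],
    [0.66,[0,30,0],0],
    [0.66,[0,33,0],0],
    [0.66,[0,33,0],0],
  ],
)

```text
t: 25.2
ee_pos: [445.4, -388.9, 33.4]
orientation: [2.194, 2.243, -0.001]
ft_force: [0.0, -6.8, 0.1]
width: 30.0
grasp_force: 3.1
```

Emit:
servo_tool(
  plan=[
    [0.66,[0,-14,0],0],
    [0.66,[0,-14,0],0],
    [0.66,[0,-14,40],0],
    [0.66,[0,-14,80],-7],
    [0.5,[0,-14,115],-14],
    [0.5,[5,0,135],-21],
    [0.5,[15,20,135],-28],
    [0.5,[30,40,135],-35],
    [0.5,[40,60,135],-42],
    [0.5,[50,80,135],-49],
  ],
)

```text
t: 26.03
ee_pos: [494.5, -306.8, 167.7]
orientation: [-2.934, -1.121, 0.0]
ft_force: [-0.2, -0.7, 0.0]
width: 44.1
grasp_force: 0.0
```

```bash
python3 - <<'E'
from h import *
T=lambda u,v:((u+.5)/4-.5+350,(v+.5)/4-.5+170)
print('knob',at('top',[T(240,298)],50),'btn',at('top',[T(275,143)],135))
print('rails',at('top',[T(222,103),T(338,111),T(218,177),T(333,187)],140))
b=ctrl.get_image('top')[170:310,350:540]
cv2.imwrite('pics/l4.png',cv2.resize(b,None,fx=4,fy=4,interpolation=2))
E
```

```text
knob [[ 531.902118   -212.72502948   50.        ]] btn [[ 614.56807472 -218.56064206  135.        ]]
rails [[ 637.65519121 -185.89644305  140.        ]
 [ 633.64781373 -256.15781077  140.        ]
 [ 592.18546856 -182.66063283  140.        ]
 [ 586.9120958  -251.84432089  140.        ]]
```

Emit:
servo_tool(
  plan=[
    [0.5,[9,24,0],-7],
    [0.5,[18,48,0],-14],
    [0.5,[27,72,0],-21],
    [0.5,[36,94,0],-28],
    [0.5,[36,94,0],-35],
    [0.5,[36,94,0],-42],
    [0.5,[36,94,-20],-46],
    [0.5,[36,94,-50],-46],
    [0.5,[36,94,-75],-46],
    [0.5,[36,94,-85],-46],
  ],
)

```text
t: 26.92
ee_pos: [528.2, -213.0, 79.5]
orientation: [-3.138, 0.102, 0.008]
ft_force: [-0.4, 0.4, 0.1]
width: 43.5
grasp_force: 0.0
```

Emit:
servo_tool(
  plan=[
    [0.5,[0,0,-15],0],
    [0.5,[0,0,-28],0],
    [0.5,[0,0,-36],0],
    [0.5,[0,0,-36],0],
    [1,[0,0,-36],0],
    [1,[0,0,-36],0],
    [1,[0,0,-36],0],
    [1,[0,0,-36],0],
    [1,[0,0,-36],0],
  ],
)

```text
t: 27.67
ee_pos: [531.0, -211.1, 47.5]
orientation: [-3.136, 0.107, -0.001]
ft_force: [3.5, 16.2, 0.8]
width: 21.8
grasp_force: 30.0
```

Emit:
servo_tool(
  plan=[
    [1,[0,3,0],0],
    [1,[-5,3,8],0],
    [1,[-9,4,18],0],
    [1,[-12,4,28],0],
    [1,[-14,4,39],0],
    [1,[-14,4,50],0],
    [1,[-12,4,61],0],
    [1,[-10,4,66],0],
    [1,[-9,4,71],0],
    [1,[-9,4,71],0],
  ],
)

```text
t: 28.5
ee_pos: [520.7, -209.6, 118.5]
orientation: [-3.14, 0.103, 0.002]
ft_force: [-7.9, 0.4, 2.4]
width: 21.2
grasp_force: 30.0
```

Emit:
servo_tool(
  plan=[
    [1,[0,0,3],0],
    [1,[1,0,6],0],
    [1,[2,0,9],0],
    [1,[3,0,12],0],
    [1,[3,0,12],0],
    [1,[3,0,12],0],
  ],
)

```text
t: 29.0
ee_pos: [525.2, -209.9, 130.0]
orientation: [3.139, -0.103, 0.003]
ft_force: [2.7, -1.2, -4.7]
width: 21.7
grasp_force: 30.0
```

Emit:
servo_tool(
  plan=[
    [1,[0,0,2],0],
    [1,[1,0,4],0],
    [1,[1,0,4],0],
    [1,[1,0,4],0],
  ],
)

```text
t: 29.33
ee_pos: [526.5, -210.0, 133.9]
orientation: [3.139, -0.104, 0.004]
ft_force: [5.6, -2.0, -7.7]
width: 22.1
grasp_force: 30.0
```

Emit:
servo_tool(
  plan=[
    [0.5,[1,0,4],0],
    [0.5,[1,0,4],0],
    [0.5,[1,0,4],0],
    [0.5,[1,0,4],0],
    [0.5,[1,0,30],0],
    [0.5,[1,0,65],0],
    [0.5,[-20,-25,80],0],
    [0.5,[-40,-55,80],0],
    [0.5,[-55,-90,80],0],
    [0.5,[-70,-125,80],0],
  ],
)

```text
t: 30.17
ee_pos: [454.5, -335.4, 214.5]
orientation: [3.139, -0.101, 0.001]
ft_force: [1.5, -1.2, -0.4]
width: 43.8
grasp_force: 0.0
```

Emit:
servo_tool(
  plan=[
    [0.5,[-10,-40,0],7],
    [0.5,[-20,-80,0],14],
    [0.5,[-30,-120,0],21],
    [0.5,[-40,-160,0],28],
    [0.5,[-50,-195,0],28],
    [0.5,[-70,-230,0],28],
    [0.5,[-90,-260,0],28],
    [0.5,[-110,-290,0],28],
    [0.5,[-130,-300,0],28],
    [0.5,[-130,-300,0],28],
  ],
)

```text
t: 31.0
ee_pos: [321.3, -637.0, 213.2]
orientation: [-3.073, -0.653, 0.002]
ft_force: [-0.8, 0.4, 0.6]
width: 43.9
grasp_force: 0.0
```

```bash
python3 - <<'E'
from h import *
o=ctrl.get_obs();print(o['t'],o['ee_pos'],o['ft_force'])
a=ctrl.get_image('top')[170:310,340:540]; b=ctrl.get_image('scene')[170:290,340:540]
cv2.imwrite('pics/fin.png',np.hstack([cv2.resize(a,(800,560),interpolation=2)]))
c=cv2.resize(a,(500,350),interpolation=2);d=cv2.resize(b,(417,250),interpolation=2)
w=np.zeros((600,800,3),np.uint8);w[:,:]=0
w=cv2.resize(a,(800,560),interpolation=2);e=b[0:75,15:95];w[0:225,0:240]=cv2.resize(e,(240,225),interpolation=2)
cv2.imwrite('pics/fin2.png',w)
E
```

```text
31.0 [ 321.34780842 -637.0425432   213.19107865] [-0.76741822  0.41321262  0.61751138]
```

View pics/fin.png

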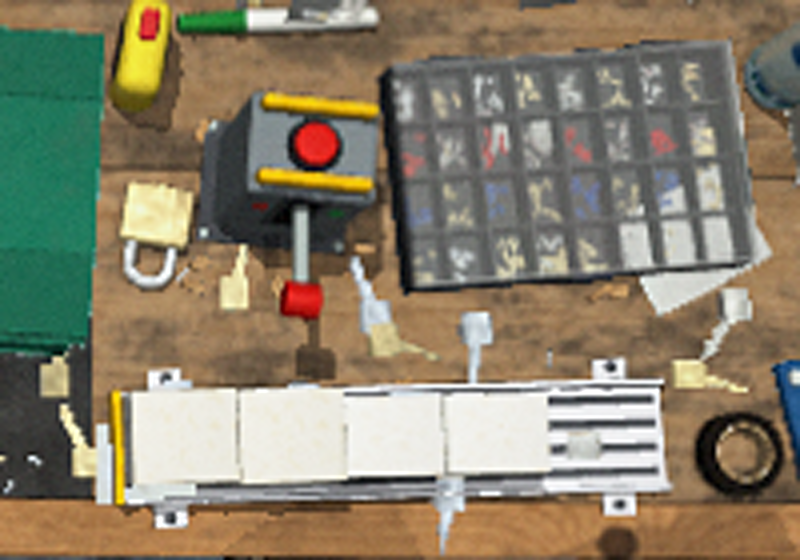

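The lever is latched: the knob is back at its initial pixel. I'll check the gaps numerically before handing in.

```bash
python3 - <<'E'
from h import *
np.set_printoptions(precision=1,suppress=True)
T=lambda *p:[((u+.5)/4-.5+340,(v+.5)/4-.5+170) for u,v in p]
print('stop',at('top',T((122,393),(126,501)),34))
print('old1',at('top',T((131,392),(237,391),(238,479),(134,484)),79))
print('old2',at('top',T((239,390),(345,388),(346,477),(242,481)),79))
print('new ',at('top',T((348,393),(441,393),(444,393),(548,392)),66))
print('new bot',at('top',T((348,474),(441,472),(444,472),(550,470)),66))
# sub-pixel column profiles along the lane middle
g=cv2.cvtColor(cv2.imread('pics/fin.png'),cv2.COLOR_BGR2GRAY)
print(g[420:455,108:144:2].mean(0).astype(int))
E
```

```text
stop [[ 471.1 -112.3   34. ]
 [ 401.6 -114.6   34. ]]
old1 [[ 467.9 -112.9   79. ]
 [ 469.1 -179.    79. ]
 [ 414.5 -179.    79. ]
 [ 410.9 -114.5   79. ]]
old2 [[ 469.7 -180.3   79. ]
 [ 471.5 -246.7   79. ]
 [ 416.2 -246.2   79. ]
 [ 413.3 -181.4   79. ]]
new  [[ 469.6 -251.6   66. ]
 [ 470.1 -310.9   66. ]
 [ 470.1 -312.8   66. ]
 [ 471.2 -379.6   66. ]]
new bot [[ 418.6 -250.6   66. ]
 [ 420.3 -309.6   66. ]
 [ 420.3 -311.5   66. ]
 [ 421.9 -379.2   66. ]]
[174 135 105 115 171 203 178 137 110  94  87 121 186 240 244 239 239 238]
```

```bash
python3 - <<'E'
from h import *
a=ctrl.get_image('top')[170:310,340:540]; b=ctrl.get_image('scene')[180:270,350:470]
w=np.vstack([cv2.resize(b,(660,495),interpolation=2)])
cv2.imwrite('pics/fin3.png',w)
E
```

```text
(no output)
```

View pics/fin3.png

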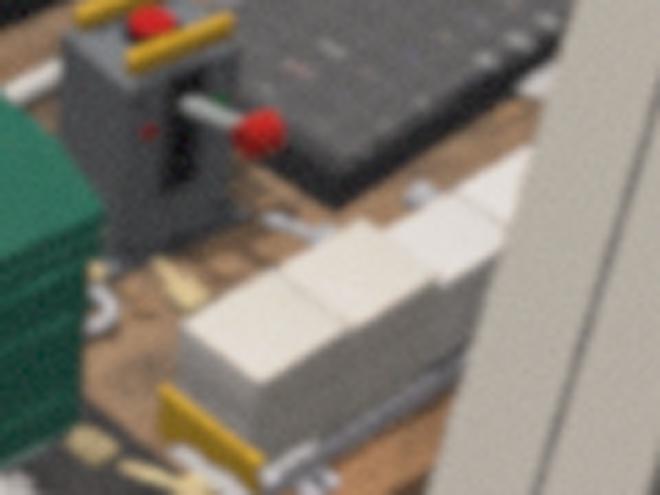

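The lever is raised, all four boxes stand closed up to the stop (front face at y ≈ -113), and the tape and padlocks are clear. I'm handing it in.

```bash
python3 -c "
from workcell import ctrl
print(ctrl.close_job())"
```

```text
the job is handed in; nothing more can be done
None
```

I finished the job and handed it in at about 31 s of robot time, though no verdict came back: the tape is on the bench clear of the unit and lane, the test button dropped the lever, both old boxes are closed up to the yellow stop with the two new boxes that were there behind them, the lever is latched up again, and the padlocks were not touched.

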